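# Get the torch out from behind the tins

## Task

I need the black torch that lies at the back of the steel storage bay. First clear the squat tin, the white carton and the tall slim can out of the bay and stand all three upright on the wooden board, leaving the torch where it is; then lay the torch in its rest, centred between the rubber posts (either way round). Finally put the tin, the carton and the can back in the bay, each upright on the spot where it stood.

Things in the scene. Friction and masses are not known exactly. Their poses are not given: they have to be found in the camera images.
- tin_centre (a point): Centre (half-way up) of the squat round tin with a lid, 67 mm across and 60 mm high, 0.28 kg; loose, upright. z is its upward axis.
- carton_centre (a point): Centre (half-way up) of the plain white carton, 64 x 64 mm and 85 mm high, about 0.2 kg, firm; loose, upright. x and y are square to its sides, z up.
- can_centre (a point): Centre (half-way up) of the tall slim round can with a brown band and a pale lid, 50 mm across and 110 mm high, 0.25 kg; loose, upright. z is its upward axis.
- torch_centre (a point): Centre (half-way up) of the slim black torch, 136 mm long and 40 mm across (36 mm where it is gripped across the middle), 0.16 kg; loose, lying level, its underside flat so it does not roll. Its x axis runs along its length, z up. It lies across the bay behind the other three.
- bay: Fixed green open-fronted sheet-steel storage bay. Origin on the table under it; x points to its back wall, y along it. Floor 4 mm thick, x -165 to 115 mm; back wall at x = 113, 54 mm high; end walls at y = -138 and 138, 30 mm high; a nut and a punch fixed in the front corners. Torch along y near x = 42; the others near (x, y) = (-115, 0), (-25, -52), (-25, 52) (which stands where changes).
- board_top (a point): Middle of the upper face of the fixed wooden set-down board beside the bay (left or right), 330 mm along its x and 120 mm along its y, 10 mm thick (this face is 10 mm above the table); a batten at each short end, 10 mm higher, leaves 302 mm of flat length. Room for three things in a row along x, 100 mm apart.
- rest_seat (a point): Where the torch's centre must lie in the fixed torch rest (grey plate 100 x 144 x 8 mm, on the other side of the bay from the board): 28 mm above the table, 20 mm above the plate. y runs along the torch to be laid in it, x across. Two pairs of black posts 22 mm long at y = -52 and 52 mm leave 54 mm between them in x, wider at the top, 30 mm above the plate; between the pairs 80 mm are free for fingers.

How it is judged:
On the way, in this order (a step that is already met when the one before it is completed fails the run):
1. the tin, the carton and the can all stand upright on the board, with the torch still where it lay in the bay (x of tin_centre in the frame of board_top between -0.15 and 0.15 m and y of tin_centre in the frame of board_top between -0.06 and 0.06 m and z of tin_centre in the frame of board_top between 0.022 and 0.036 m and angle between each of tin_centre, carton_centre, can_centre's own z axis and vertical below 0.12 rad and x of carton_centre in the frame of board_top between -0.15 and 0.15 m and y of carton_centre in the frame of board_top between -0.06 and 0.06 m and z of carton_centre in the frame of board_top between 0.0345 and 0.0485 m and x of can_centre in the frame of board_top between -0.15 and 0.15 m and y of can_centre in the frame of board_top between -0.06 and 0.06 m and z of can_centre in the frame of board_top between 0.047 and 0.061 m and distance of torch_centre from where it was at the start of the episode below 0.02 m), for 0.2 s.
2. the torch lies in its rest while the tin, the carton and the can still stand on the board (x of tin_centre in the frame of board_top between -0.15 and 0.15 m and y of tin_centre in the frame of board_top between -0.06 and 0.06 m and z of tin_centre in the frame of board_top between 0.022 and 0.036 m and angle between each of tin_centre, carton_centre, can_centre's own z axis and vertical below 0.12 rad and x of carton_centre in the frame of board_top between -0.15 and 0.15 m and y of carton_centre in the frame of board_top between -0.06 and 0.06 m and z of carton_centre in the frame of board_top between 0.0345 and 0.0485 m and x of can_centre in the frame of board_top between -0.15 and 0.15 m and y of can_centre in the frame of board_top between -0.06 and 0.06 m and z of can_centre in the frame of board_top between 0.047 and 0.061 m and x of torch_centre in the frame of rest_seat between -0.01 and 0.01 m and y of torch_centre in the frame of rest_seat between -0.015 and 0.015 m and z of torch_centre in the frame of rest_seat between -0.006 and 0.006 m and angle between the x axis of torch_centre and the y axis of rest_seat, either way round below 0.15 rad), for 0.2 s.
At the end, for the whole second after the job is handed in: The torch lies in its rest (centre within 10 mm across, 15 mm along, 6 mm in height of the seat, and 0.15 rad, either way round); the tin, the carton and the can stand upright (0.1 rad), each with its centre within 15 mm of where it was at the start; all released and at rest (x of torch_centre in the frame of rest_seat between -0.01 and 0.01 m and y of torch_centre in the frame of rest_seat between -0.015 and 0.015 m and z of torch_centre in the frame of rest_seat between -0.006 and 0.006 m and angle between the x axis of torch_centre and the y axis of rest_seat, either way round below 0.15 rad and distance of each of tin_centre, carton_centre, can_centre from where it was at the start of the episode below 0.015 m and angle between each of tin_centre, carton_centre, can_centre's own z axis and vertical below 0.1 rad); the robot touches nothing.
It also fails if it takes over 141 s, if anything falls off the work surface, if the arm or the gripper's body presses on something with over 40 N, if the wrist force passes 120 N, or if a joint passes its speed limit or range.

## Robot

A 6-joint arm with a two-finger parallel gripper is mounted at the origin on a cart in front of the work surface, level with it; the furniture and walls round the work are solid. World frame = base frame: x ahead of the robot, y to its left, z up, the work surface at z = 0. Lengths are in m, angles in rad, forces in N, time in s.
With the tool pointing down it reaches from about 0.325 to 0.9 m from the base axis. Payload 6.1 kg.
Tool frame: the origin (TCP) lies midway between the tips of the shut fingers; the grasp point (between the pads) lies 19 mm behind it; z points along the fingers, y is the line along which they close (so a half turn about z gives the same grasp; the last joint's range is limited). The gripper opens to 87 mm and grips with 3 to 60 N. Pads are 19 mm wide; open, the fingers measure 117 mm over their backs; the gripper's body (75 mm by 190 mm) begins 51 mm behind the grasp point.
Start: joints at [1.094, 0.22, 1.526, -0, 1.395, -0.126], TCP at [0.215, 0.587, 0.223] pointing down, gripper open.
Joint ranges: [-2.98, 2.98], [-0.91, 2.08], [0.09, 2.57], [-1.24, 4.39], [0.2, 2.65], [-2.68, 2.68]. Speed limits (rad/s): [2.57, 2.57, 3.01, 3.14, 3.14, 3.14].

## Interface

Orientations are given as a unit quaternion [x, y, z, w].
In Python, from plant import state, read_camera, sign_off gives the robot as it stands.
- The arm moves only by the tool move_arm, never from a script. Its argument "rows" is a list of rows, each a list of 7 numbers: the turn, a rotation vector about the tool's x, y, z in rad, then the shift along the tool's x, y, z in mm, then the closure, from -1 (fully open) to 1 (shut). A call has 1 to 20 rows; each row is the pose to reach, as a shift and turn from the pose commanded when the call began, along the tool's axes at that moment; what a row does not reach only later rows make up. A row lasts 1/10 s, in which the tool goes at most 50 mm and 8.59 degrees, less where a joint would pass 70% of its speed; a pose out of reach is approached as far as the arm can. A call with a gripper value outside its range is refused whole. The fingers move at their own pace and stop on an object; "squeeze" is the grip in N (left out, the last holds). Time passes only in rows, so rows that repeat a pose let the fingers close. It gives the time, the measured TCP pose, the force, the opening and the grip force at its end, in the units of the state.
- state(): the state, without advancing time (a new reading comes with each control period).
- read_camera(name): name is "side" or "top"; returns a dict with "frame" (480x640x3 uint8, blue, green, red), "fx", "fy", "cx", "cy" (pixels), "cam_to_world" (4x4, takes a point from camera to world coordinates). Camera axes: x right, y down, z forward; pixel columns grow to the right and rows downward; lengths in m; the calibration is good to about 2 mm. A picture is of the moment at which its call begins. There is no depth.
- sign_off(): hands the job in; it is judged then, once.
The state is a dict: "time_s": time; "q": joint angles; "dq": joint speeds; "effort": joint torques, N m; "eef_pos": TCP position; "orientation": TCP orientation; "force": force on the tool from outside, world axes, zero at the start; "moment": the same for the moment, N m; "grip_width": finger opening in m; "gripper_force": force on a finger pad.
Only numpy, scipy, OpenCV 4.12 (cv2) and the standard library are available. Lean on these libraries where they do the work, as an engineer would, in place of code of your own. Each camera call takes 0.05 s, during which the arm holds its last target. There are 200 camera calls.

## Working session

There is one attempt and no reset: what is moved stays moved. The work goes in short steps, Python scripts to look and compute and a tool call to move; the robot and the scene stay as the last step left them, time stands still between calls to the robot, and variables do not carry over. Pictures are saved under pics/ and viewed, at most 14 in all, crops included, and the job is handed in when it is done.

Besides the shell and the picture viewer there is one more tool, called after "Call:" as name(argument=value, ...), one argument or row to a line, values as JSON. move_arm: Moves the arm, as the interface text tells. Its arguments: {"type":"object","properties":{"rows":{"type":"array","items":{"type":"array","items":{"type":"number"}}},"squeeze":{"type":"number"}},"required":["rows"]}

```bash
mkdir -p pics; python3 - <<'E'
from plant import state, read_camera
import cv2,numpy as np
np.set_printoptions(precision=4,suppress=True)
s=state();print(s['time_s'],s['eef_pos'],s['orientation'],s['force'])
for n in('top','side'):
    c=read_camera(n);cv2.imwrite(f'pics/{n}0.png',c['frame']);print(c['fx'],c['fy'],c['cx'],c['cy']);print(np.array(c['cam_to_world']))
E
```

```text
0.0 [0.2145 0.5864 0.2214] [ 0.1745  0.9847 -0.0009 -0.0003] [ 0.0546  0.2142 -0.7395]
576.7598396860562 576.7598396860562 331.2430012903349 238.45793473384177
[[ 0.0109 -0.9936  0.1126  0.4228]
 [-0.9999 -0.0117 -0.0065 -0.0108]
 [ 0.0078 -0.1125 -0.9936  1.1873]
 [ 0.      0.      0.      1.    ]]
491.5708932670805 491.5708932670805 319.01498583311405 239.25384544934823
[[-0.9998  0.0074 -0.0162  0.5616]
 [ 0.0178  0.4714 -0.8817  0.878 ]
 [ 0.0011 -0.8819 -0.4715  0.5468]
 [ 0.      0.      0.      1.    ]]
```

View pics/top0.png

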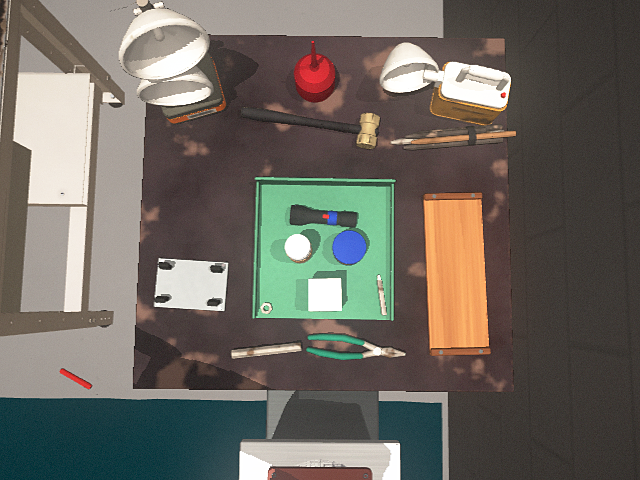

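View pics/side0.png

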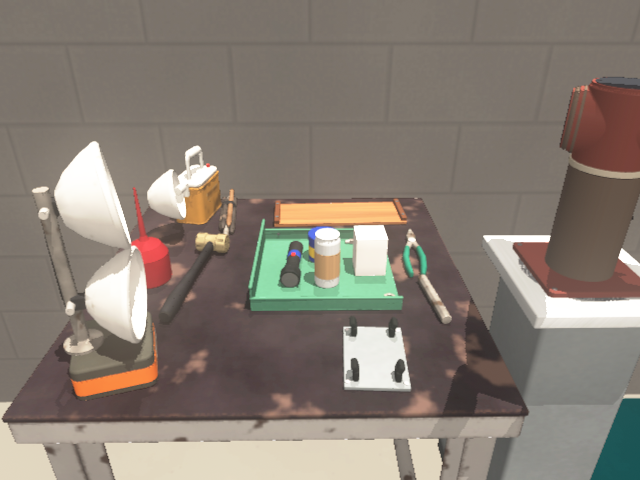

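The top view shows the bay at about (325,248), with the can's white lid at (298,247), the blue tin at (350,247), the carton at (325,294) and the torch at (324,216). The rest is at (190,285) on the left and the board at (457,273) on the right. The side view agrees.

```bash
cat > h.py <<'E'
import cv2,numpy as np
from plant import state, read_camera
np.set_printoptions(precision=4,suppress=True)
def ray(c,uv,z):
    T=np.array(c['cam_to_world']);d=T[:3,:3]@np.array([(uv[0]-c['cx'])/c['fx'],(uv[1]-c['cy'])/c['fy'],1])
    return (T[:3,3]+d*(z-T[2,3])/d[2])[:2]
def rect(c,m,roi,z,name):
    x0,y0,x1,y1=roi;k=np.zeros(m.shape,np.uint8);k[y0:y1,x0:x1]=m[y0:y1,x0:x1]*255
    cs,_=cv2.findContours(k,cv2.RETR_EXTERNAL,cv2.CHAIN_APPROX_NONE)
    if not cs: print(name,'none');return
    q=max(cs,key=cv2.contourArea)
    P=np.array([ray(c,p[0],z) for p in q]).astype(np.float32)*1000
    r=cv2.minAreaRect(P);M=cv2.moments(q);u=(M['m10']/M['m00'],M['m01']/M['m00'])
    e=cv2.minEnclosingCircle(P)
    print(name,'rect c',np.array(r[0]),'size',np.array(r[1]),'ang',round(r[2],1),'centroid',ray(c,u,z)*1000,'circ',np.array(e[0]),round(e[1],1),'px',np.array(u))
    return r
def masks(c):
    f=c['frame'].astype(int);b,g,r=f[...,0],f[...,1],f[...,2];mx=f.max(2);mn=f.min(2)
    return dict(white=(mn>150)&(mx-mn<40),blue=(b>r+50)&(b>g+40),black=(mx<60),orange=(r>b+50)&(r>110),green=(g>r+25),grey=(mn>110)&(mx-mn<40))
E
python3 - <<'E'
from h import *
c=read_camera('top');m=masks(c)
rect(c,m['white'],(280,228,316,268),.114,'can')
rect(c,m['blue'],(328,226,372,268),.064,'tin')
rect(c,m['white'],(303,272,346,318),.089,'carton')
rect(c,m['black']|m['blue'],(285,200,362,229),.024,'torch')
rect(c,m['orange'],(415,185,500,360),.012,'board')
rect(c,m['grey'],(150,250,235,320),.008,'rest')
rect(c,m['green'],(245,170,403,325),.03,'bay')
v=np.hstack([cv2.resize(c['frame'][170:325,245:403],None,fx=3,fy=3),cv2.resize(c['frame'][240:325,145:240],None,fx=3,fy=3,).repeat(1,0)[:465] if 0 else np.zeros((465,1,3),np.uint8)])
cv2.imwrite('pics/c1.png',v)
E
```

```text
can rect c [528.5811  45.1229] size [47.8234 47.5761] ang 46.1 centroid [528.5339  45.9346] circ [528.4446  45.8737] 24.6 px [297.0662 246.4913]
tin rect c [534.6945 -52.054 ] size [64.9466 64.6158] ang 0.2 centroid [533.9225 -52.641 ] circ [533.8184 -52.4815] 33.4 px [348.799  246.8569]
carton rect c [440.3394  -6.3713] size [62.2407 62.6343] ang 0.9 centroid [440.4131  -6.126 ] circ [440.3265  -6.2894] 42.8 px [324.3986 294.3775]
torch rect c [597.0743 -20.9172] size [22.5289 27.8306] ang 83.6 centroid [597.1624 -19.4043] circ [597.6355 -21.3771] 16.8 px [331.982  217.7124]
board rect c [ 488.5355 -272.8416] size [332.2835 122.4962] ang 2.1 centroid [ 485.7594 -272.4215] circ [ 488.6643 -274.5881] 174.2 px [455.3627 274.1036]
rest rect c [459.4649 266.6725] size [144.3081  99.1619] ang 87.0 centroid [458.8792 262.8076] circ [459.9914 266.3147] 86.5 px [192.5525 284.4472]
bay rect c [535.7631  -3.8025] size [286.1035 286.3539] ang 89.8 centroid [531.7804  -2.5497] circ [537.1111  -3.0281] 200.1 px [323.2959 249.2813]
```

View pics/c1.png

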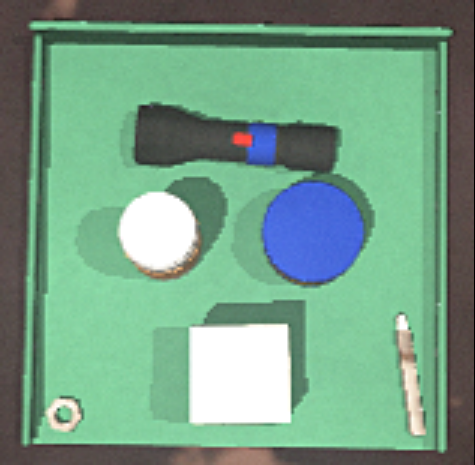

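Call:
move_arm(
  rows=[
    [0,0,-0.351,-416,-479,21,-1],
    [0,0,-0.351,-416,-479,21,-1],
    [0,0,-0.351,-416,-479,21,-1],
    [0,0,-0.351,-416,-479,21,-1],
    [0,0,-0.351,-416,-479,21,-1],
    [0,0,-0.351,-416,-479,21,-1],
    [0,0,-0.351,-416,-479,21,-1],
    [0,0,-0.351,-416,-479,21,-1],
    [0,0,-0.351,-416,-479,21,-1],
    [0,0,-0.351,-416,-479,21,-1],
    [0,0,-0.351,-416,-479,21,-1],
    [0,0,-0.351,-416,-479,21,-1],
    [0,0,-0.351,-416,-479,21,-1],
    [0,0,-0.351,-416,-479,21,-1],
    [0,0,-0.351,-416,-479,21,-1],
    [0,0,-0.351,-416,-479,21,-1],
  ],
  squeeze=25,
)

```text
time_s: 1.75
eef_pos: [0.4404, -0.005, 0.2013]
orientation: [-0.0, 1.0, 0.0, -0.0]
force: [1.4, 0.2, -0.3]
grip_width: 0.0868
gripper_force: 0.0
```

```bash
python3 - <<'E'
from h import *
s=state();print(s['q'],s['eef_pos'],s['orientation'])
c=read_camera('side');cv2.imwrite('pics/s2.png',c['frame'])
E
```

```text
[-0.1912 -0.2207  2.0079  0.0004  1.3552 -1.7628] [ 0.4404 -0.005   0.2013] [-0.0004  1.      0.0003 -0.0003]
```

View pics/s2.png

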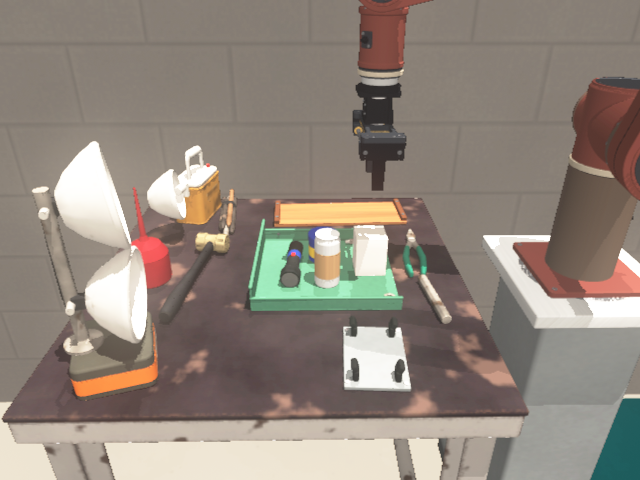

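The arm hangs over the carton (fingers at (378,190), carton at (370,250)) and the scene is undisturbed. Next I descend and grip.

Call:
move_arm(
  rows=[
    [0,0,0,0,-1,40,-1],
    [0,0,0,0,-1,80,-1],
    [0,0,0,0,-1,115,-1],
    [0,0,0,0,-1,140,-1],
    [0,0,0,0,-1,155,-1],
    [0,0,0,0,-1,155,-1],
    [0,0,0,0,-1,155,1],
    [0,0,0,0,-1,155,1],
    [0,0,0,0,-1,155,1],
    [0,0,0,0,-1,155,1],
    [0,0,0,0,-1,155,1],
    [0,0,0,0,-1,155,1],
    [0,0,0,0,-1,155,1],
    [0,0,0,0,-1,155,1],
  ],
  squeeze=25,
)

```text
time_s: 3.2
eef_pos: [0.4417, -0.0069, 0.0476]
orientation: [-0.0, 1.0, 0.0, 0.001]
force: [-1.3, 1.9, 6.0]
grip_width: 0.0638
gripper_force: 24.9
```

Call:
move_arm(
  rows=[
    [0,0,0,0,0,-30,1],
    [0,0,0,0,0,-75,1],
    [0,0,0,5,-20,-115,1],
    [0,0,0,15,-65,-130,1],
    [0,0,0,25,-110,-130,1],
    [0,0,0,33,-155,-130,1],
    [0,0,0,42,-200,-130,1],
    [0,0,0,49,-240,-130,1],
    [0,0,0,52,-265,-115,1],
    [0,0,0,52,-270,-85,1],
    [0,0,0,52,-270,-50,1],
    [0,0,0,52,-270,-25,1],
    [0,0,0,52,-270,-12,1],
    [0,0,0,52,-270,-9,1],
    [0,0,0,52,-270,-7,1],
    [0,0,0,52,-270,-7,1],
    [0,0,0,52,-270,-7,1],
  ],
)

```text
time_s: 4.9
eef_pos: [0.3898, -0.2776, 0.0548]
orientation: [-0.0, 1.0, -0.001, 0.001]
force: [-0.2, 0.9, -2.0]
grip_width: 0.0636
gripper_force: 24.9
```

Call:
move_arm(
  rows=[
    [0,0,0,0,0,1,1],
    [0,0,0,0,0,1,-1],
    [0,0,0,0,0,1,-1],
    [0,0,0,0,0,1,-1],
    [0,0,0,0,0,1,-1],
    [0,0,0,0,0,-20,-1],
    [0,0,0,0,0,-60,-1],
    [0,0,0,0,0,-105,-1],
    [0,0,0,0,0,-145,-1],
    [0,0,0,-15,35,-145,-1],
    [0,0,0,-35,80,-145,-1],
    [0,0,0,-53,123,-145,-1],
    [0,0,0,-71,166,-145,-1],
    [0,0,0,-89,209,-145,-1],
    [0,0,0,-107,252,-145,-1],
    [0,0,0,-125,293,-145,-1],
    [0,0,0,-139,323,-145,-1],
    [0,0,0,-139,323,-145,-1],
    [0,0,0,-139,323,-145,-1],
  ],
)

```text
time_s: 6.8
eef_pos: [0.5276, 0.0466, 0.1982]
orientation: [-0.001, 1.0, -0.0, -0.0]
force: [-0.0, -0.7, 0.7]
grip_width: 0.087
gripper_force: 0.0
```

```bash
python3 - <<'E'
from h import *
s=state();print(s['eef_pos'],s['orientation'])
c=read_camera('top');cv2.imwrite('pics/t3.png',c['frame'])
E
```

```text
[0.5276 0.0466 0.1982] [-0.0011  1.     -0.0002 -0.0004]
```

View pics/t3.png

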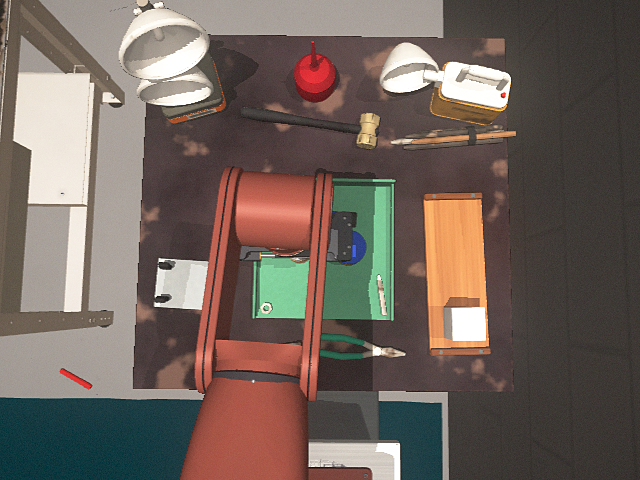

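The carton stands on the board's front slot (its top at (466,324)), and the gripper is over the can. I descend with the opening slightly reduced to clear the tin.

Call:
move_arm(
  rows=[
    [0,0,0,0,0,35,-0.7],
    [0,0,0,0,0,75,-0.7],
    [0,0,0,0,0,105,-0.7],
    [0,0,0,0,0,125,-0.7],
    [0,0,0,0,0,132,-0.7],
    [0,0,0,0,0,132,-0.7],
    [0,0,0,0,0,132,1],
    [0,0,0,0,0,132,1],
    [0,0,0,0,0,132,1],
    [0,0,0,0,0,132,1],
    [0,0,0,0,0,132,1],
    [0,0,0,0,0,132,1],
    [0,0,0,0,0,132,1],
    [0,0,0,0,0,132,1],
  ],
  squeeze=25,
)

```text
time_s: 8.25
eef_pos: [0.5285, 0.0461, 0.0674]
orientation: [-0.0, 1.0, -0.0, 0.001]
force: [-1.1, -0.8, 6.2]
grip_width: 0.0493
gripper_force: 25.0
```

Call:
move_arm(
  rows=[
    [0,0,0,0,0,-30,1],
    [0,0,0,0,0,-75,1],
    [0,0,0,0,0,-115,1],
    [0,0,0,4,-30,-130,1],
    [0,0,0,9,-75,-130,1],
    [0,0,0,14,-120,-130,1],
    [0,0,0,19,-165,-130,1],
    [0,0,0,25,-210,-130,1],
    [0,0,0,30,-255,-130,1],
    [0,0,0,36,-290,-130,1],
    [0,0,0,40,-313,-115,1],
    [0,0,0,40,-319,-85,1],
    [0,0,0,40,-319,-50,1],
    [0,0,0,40,-319,-25,1],
    [0,0,0,40,-319,-12,1],
    [0,0,0,40,-319,-8,1],
    [0,0,0,40,-319,-6,1],
    [0,0,0,40,-319,-5,1],
    [0,0,0,40,-319,-5,1],
  ],
)

```text
time_s: 10.15
eef_pos: [0.4881, -0.2718, 0.0736]
orientation: [-0.0, 1.0, 0.001, -0.0]
force: [-6.0, 6.4, 11.2]
grip_width: 0.0495
gripper_force: 25.0
```

Call:
move_arm(
  rows=[
    [0,0,0,0,0,0,-0.7],
    [0,0,0,0,0,0,-0.7],
    [0,0,0,0,0,0,-0.7],
    [0,0,0,0,0,0,-0.7],
    [0,0,0,0,0,-20,-0.7],
    [0,0,0,0,0,-60,-0.7],
    [0,0,0,0,0,-105,-1],
    [0,0,0,0,0,-126,-1],
    [0,0,0,-8,35,-126,-1],
    [0,0,0,-18,80,-126,-1],
    [0,0,0,-27,125,-126,-1],
    [0,0,0,-36,170,-126,-1],
    [0,0,0,-43,203,-126,-1],
    [0,0,0,-46,219,-126,-1],
    [0,0,0,-46,219,-126,-1],
    [0,0,0,-46,219,-126,-1],
  ],
)

```text
time_s: 11.75
eef_pos: [0.5339, -0.054, 0.1975]
orientation: [-0.001, 1.0, -0.0, -0.0]
force: [0.3, 0.2, 0.1]
grip_width: 0.0872
gripper_force: 0.0
```

```bash
python3 - <<'E'
from h import *
s=state();print(s['eef_pos'],s['orientation'])
c=read_camera('top');m=masks(c)
rect(c,m['white'],(420,180,495,360),.1,'biggest white on board')
rect(c,m['white'],(420,180,495,300),.12,'can')
cv2.imwrite('pics/t4.png',c['frame'])
E
```

```text
[ 0.5339 -0.054   0.1975] [-0.0006  1.     -0.0002 -0.    ]
biggest white on board rect c [ 389.0959 -275.5068] size [61.0776 63.2527] ang 0.6 centroid [ 388.725  -275.6972] circ [ 389.0795 -275.1724] 42.3 px [468.2362 323.6516]
can rect c [ 486.9495 -270.0207] size [46.3572 48.5792] ang 0.6 centroid [ 486.1559 -269.9339] circ [ 485.7959 -269.6478] 25.0 px [466.929  270.8967]
```

View pics/t4.png

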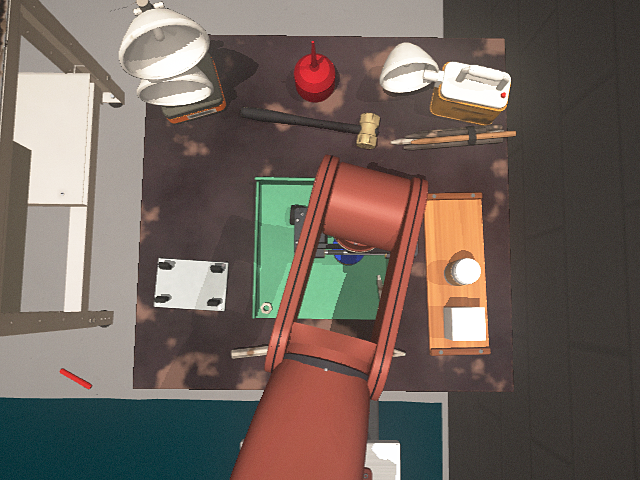

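The can (465,271) and carton (465,324) both stand on the board. Next is the tin.

Call:
move_arm(
  rows=[
    [0,0,0,0,1,40,-1],
    [0,0,0,0,1,85,-1],
    [0,0,0,0,1,125,-1],
    [0,0,0,0,1,155,-1],
    [0,0,0,0,1,170,-1],
    [0,0,0,0,1,175,-1],
    [0,0,0,0,1,175,-1],
    [0,0,0,0,1,175,1],
    [0,0,0,0,1,175,1],
    [0,0,0,0,1,175,1],
    [0,0,0,0,1,175,1],
    [0,0,0,0,1,175,1],
    [0,0,0,0,1,175,1],
    [0,0,0,0,1,175,1],
  ],
  squeeze=25,
)

```text
time_s: 13.2
eef_pos: [0.5347, -0.053, 0.0237]
orientation: [-0.0, 1.0, -0.0, 0.001]
force: [-0.7, 0.7, 5.4]
grip_width: 0.0664
gripper_force: 25.0
```

Call:
move_arm(
  rows=[
    [0,0,0,0,0,-30,1],
    [0,0,0,0,0,-75,1],
    [0,0,0,-4,-15,-105,1],
    [0,0,0,-18,-55,-110,1],
    [0,0,0,-30,-100,-110,1],
    [0,0,0,-42,-145,-110,1],
    [0,0,0,-50,-185,-110,1],
    [0,0,0,-54,-210,-95,1],
    [0,0,0,-54,-216,-65,1],
    [0,0,0,-54,-216,-35,1],
    [0,0,0,-54,-216,-15,1],
    [0,0,0,-54,-216,-8,1],
    [0,0,0,-54,-216,-6,1],
    [0,0,0,-54,-216,-5,1],
    [0,0,0,-54,-216,-5,1],
  ],
)

```text
time_s: 14.7
eef_pos: [0.5869, -0.2683, 0.029]
orientation: [-0.0, 1.0, 0.001, -0.001]
force: [-8.1, 3.2, 10.0]
grip_width: 0.0666
gripper_force: 25.0
```

Call:
move_arm(
  rows=[
    [0,0,0,0,0,0,-1],
    [0,0,0,0,0,0,-1],
    [0,0,0,0,0,0,-1],
    [0,0,0,0,0,0,-1],
    [0,0,0,0,0,-20,-1],
    [0,0,0,0,0,-60,-1],
    [0,0,0,0,0,-105,-1],
    [0,0,0,0,0,-150,-1],
    [0,0,0,0,0,-171,-1],
    [0,0,0,0,0,-171,-1],
  ],
)

```text
time_s: 15.7
eef_pos: [0.5904, -0.2703, 0.204]
orientation: [-0.0, 1.0, -0.002, 0.004]
force: [0.5, -1.0, -0.5]
grip_width: 0.0873
gripper_force: 0.0
```

```bash
python3 - <<'E'
from h import *
s=state();print(s['eef_pos'],s['orientation'])
c=read_camera('top');f=c['frame'].astype(int)
b,g,r=f[...,0],f[...,1],f[...,2]
m=~((g>r+15)&(g>b)) 
rect(c,m,(275,195,370,232),.024,'torch')
# rest plate & posts
cv2.imwrite('pics/c5.png',np.hstack([cv2.resize(c['frame'][190:240,270:380],None,fx=4,fy=4),cv2.resize(c['frame'][245:325,145:240],None,fx=3,fy=3)[:200]]))
cv2.imwrite('pics/t5.png',c['frame'])
E
```

```text
[ 0.5904 -0.2703  0.204 ] [-0.0001  1.     -0.0024  0.0039]
torch rect c [601.4563  -1.1528] size [135.2485  39.6515] ang 88.6 centroid [599.0747   2.8077] circ [600.184   -1.0973] 68.6 px [321.0957 216.6541]
```

View pics/t5.png

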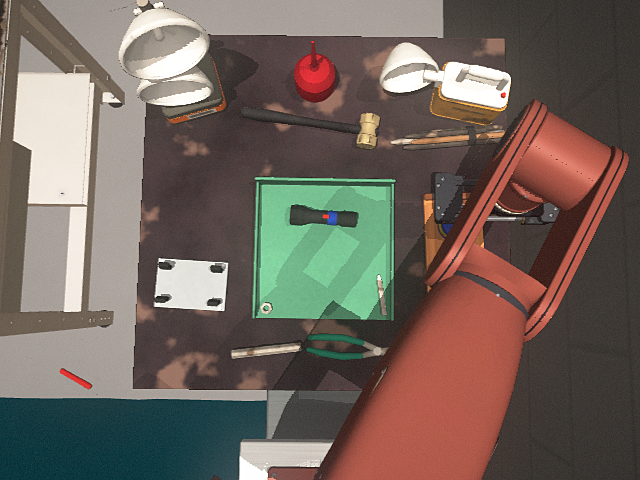

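The torch lies at (323,216) alone in the bay; the arm is over the board. I'll get the torch's axis and check the posts.

```bash
python3 - <<'E'
from h import *
c=read_camera('top');f=c['frame'].astype(int)
b,g,r=f[...,0],f[...,1],f[...,2]
m=~((g>r+15)&(g>b)); M=np.zeros_like(m);M[195:232,275:370]=m[195:232,275:370]
n,l,st,_=cv2.connectedComponentsWithStats(M.astype(np.uint8));k=1+st[1:,4].argmax();M=l==k
cols=np.where(M.any(0))[0];print(cols[0],cols[-1])
P=np.array([ray(c,(u,(np.where(M[:,u])[0][[0,-1]]).mean()),.024) for u in cols[3:-3]])*1000
p=np.polyfit(P[:,1],P[:,0],1);e=[ray(c,(u,216),.024)[1]*1000 for u in(cols[0]-.5,cols[-1]+.5)]
yc=np.mean(e);print('axis slope dx/dy',p[0],'centre',np.polyval(p,yc),yc,'len',e)
f=c['frame'];k=((f.max(2)<90)).astype(np.uint8)
# post tops: dark blobs in rest area
n,l,st,ce=cv2.connectedComponentsWithStats(k[250:320,148:236])
for i in range(1,n):
    if st[i,4]>20 and st[i,4]<400: print(st[i],ray(c,ce[i]+[148,250],.025)*1000)
s=state();print(s['eef_pos'],s['q'])
E
```

```text
290 356
axis slope dx/dy 0.0723653994692975 centre 598.7965471699523 -1.0874258197128128 len [np.float64(67.19485874868413), np.float64(-69.36971038810975)]
[62 15 13  8 79] [490.3947 212.8976]
[59 49 14  7 78] [423.6669 216.1523]
[ 0.5879 -0.2688  0.1984] [-0.5507  0.2872  1.4925  0.      1.3616 -2.1218]
```

Call:
move_arm(
  rows=[
    [0,0,0.14,-1,25,0,-0.4],
    [0,0,0.28,-2,55,0,-0.4],
    [0,0,0.42,-3,85,0,-0.4],
    [0,0,0.56,-4,115,0,-0.4],
    [0,0,0.7,-5,145,0,-0.4],
    [0,0,0.84,-6,175,0,-0.4],
    [0,0,0.98,-7,205,0,-0.4],
    [0,0,1.12,-8,230,0,-0.4],
    [0,0,1.26,-9,250,0,-0.4],
    [0,0,1.4,-10,262,0,-0.4],
    [0,0,1.54,-11,268,0,-0.4],
    [0,0,1.64,-11,268,0,-0.4],
    [0,0,1.64,-11,268,0,-0.4],
    [0,0,1.64,-11,268,0,-0.4],
    [0,0,1.64,-11,268,0,-0.4],
  ],
)

```text
time_s: 17.3
eef_pos: [0.5983, -0.001, 0.1974]
orientation: [0.731, 0.683, -0.001, -0.001]
force: [-0.3, 0.6, -0.8]
grip_width: 0.0609
gripper_force: 0.0
```

```bash
python3 - <<'E'
from h import *
from scipy.spatial.transform import Rotation as R
s=state();print(s['eef_pos'],s['q'],s['grip_width']);print(R.from_quat(s['orientation']).as_matrix())
c=read_camera('side');cv2.imwrite('pics/s6.png',cv2.resize(c['frame'][120:340,200:440],None,fx=2.5,fy=2.5))
c=read_camera('top');m=masks(c)
rect(c,m['blue'],(425,190,490,270),.07,'tin');rect(c,m['white'],(420,190,495,300),.12,'can');rect(c,m['white'],(420,300,495,360),.095,'carton')
E
```

```text
[ 0.5983 -0.001   0.1974] [-0.1334  0.1771  1.6243 -0.      1.342  -0.0661] 0.060943863845744094
[[ 0.0673  0.9977 -0.0018]
 [ 0.9977 -0.0673  0.0002]
 [ 0.0001 -0.0018 -1.    ]]
tin rect c [ 585.8875 -267.0617] size [63.3016 65.0186] ang 45.0 centroid [ 586.1003 -267.1717] circ [ 586.3043 -266.9503] 33.3 px [458.5632 221.3262]
can rect c [ 486.9497 -270.0431] size [46.3572 48.5343] ang 0.6 centroid [ 486.1626 -269.9102] circ [ 485.7148 -269.8009] 24.9 px [466.9162 270.893 ]
carton rect c [ 388.941  -276.7242] size [61.3586 63.5435] ang 0.6 centroid [ 388.5962 -276.9014] circ [ 388.9246 -276.3883] 42.5 px [468.2284 323.6366]
```

View pics/s6.png

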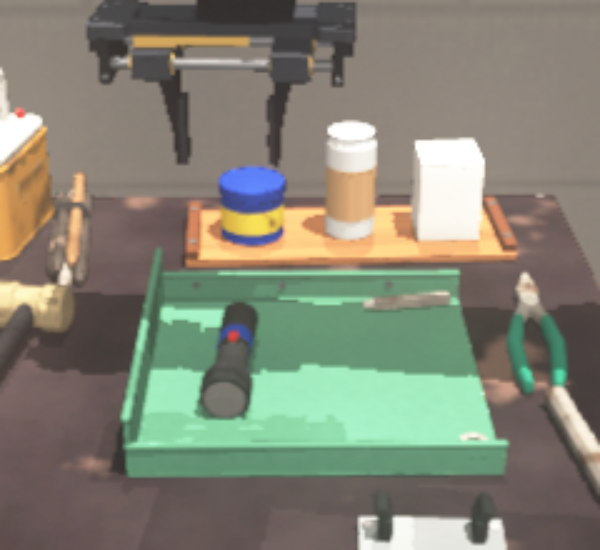

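Tin, can and carton all stand on the board, and the gripper (tips at crop (182,160) and (275,160)) is centred over the torch. I go down and grip.

Call:
move_arm(
  rows=[
    [0,0,0,0,0,40,-0.4],
    [0,0,0,0,0,85,-0.4],
    [0,0,0,0,0,125,-0.4],
    [0,0,0,0,0,155,-0.4],
    [0,0,0,0,0,172,-0.4],
    [0,0,0,0,0,182,-0.4],
    [0,0,0,0,0,187,-0.4],
    [0,0,0,0,0,187,-0.4],
    [0,0,0,0,0,187,1],
    [0,0,0,0,0,187,1],
    [0,0,0,0,0,187,1],
    [0,0,0,0,0,187,1],
    [0,0,0,0,0,187,1],
    [0,0,0,0,0,187,1],
    [0,0,0,0,0,187,1],
  ],
  squeeze=25,
)

```text
time_s: 18.9
eef_pos: [0.5992, -0.0009, 0.0121]
orientation: [0.731, 0.682, 0.0, 0.0]
force: [-1.8, -0.1, 5.5]
grip_width: 0.0357
gripper_force: 25.0
```

Call:
move_arm(
  rows=[
    [0,0,0,0,0,-30,1],
    [0,0,0,0,0,-75,1],
    [0,0,0,15,-9,-105,1],
    [0,0,0,50,-31,-110,1],
    [0,0,0,90,-55,-110,1],
    [0,0,0,130,-80,-110,1],
    [0,0,-0.016,170,-104,-110,1],
    [0,0,-0.016,210,-128,-110,1],
    [0,0,-0.016,240,-147,-100,1],
    [0,0,-0.016,258,-158,-80,1],
    [0,0,-0.016,258,-158,-60,1],
    [0,0,-0.016,258,-158,-60,1],
    [0,0,-0.016,258,-158,-60,1],
    [0,0,-0.016,258,-158,-60,1],
  ],
)

```text
time_s: 20.3
eef_pos: [0.4599, 0.2673, 0.0725]
orientation: [0.726, 0.688, 0.001, 0.0]
force: [0.1, 0.1, -1.4]
grip_width: 0.0359
gripper_force: 25.0
```

```bash
python3 - <<'E'
from h import *
s=state();print(s['eef_pos'],s['orientation'],s['grip_width'])
c=read_camera('side');cv2.imwrite('pics/s7.png',cv2.resize(c['frame'][220:420,270:480],None,fx=2.8,fy=2.8))
E
```

```text
[0.4599 0.2673 0.0725] [0.7259 0.6878 0.0006 0.0003] 0.0359223648172668
```

View pics/s7.png

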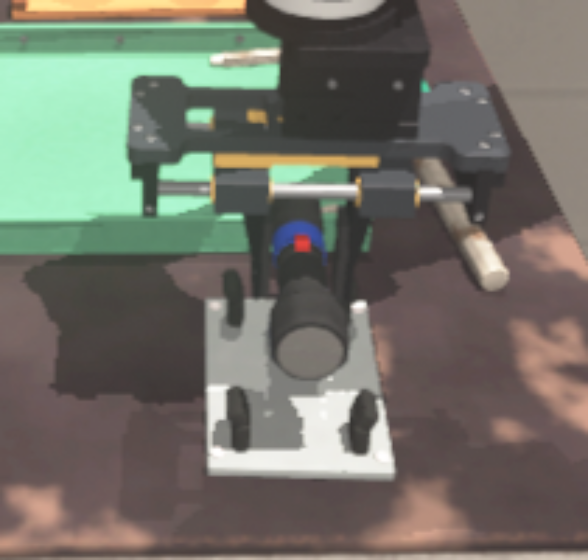

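The torch hangs above the rest, aligned, with the posts on either side (crop (235,300), (238,420), (363,420)). I lower it.

Call:
move_arm(
  rows=[
    [0,0,0,0,0,20,1],
    [0,0,0,0,0,35,1],
    [0,0,0,0,0,46,1],
    [0,0,0,0,0,52,1],
    [0,0,0,0,0,55,1],
    [0,0,0,0,0,56,1],
    [0,0,0,0,0,57,1],
    [0,0,0,0,0,57,1],
  ],
)

```text
time_s: 21.15
eef_pos: [0.4589, 0.2673, 0.0161]
orientation: [0.726, 0.688, -0.001, -0.0]
force: [-7.0, -4.0, 11.6]
grip_width: 0.0356
gripper_force: 25.0
```

Call:
move_arm(
  rows=[
    [0,0,0,0,0,0,-0.4],
    [0,0,0,0,0,0,-0.4],
    [0,0,0,0,0,0,-0.4],
    [0,0,0,0,0,0,-0.4],
    [0,0,0,0,0,-20,-0.4],
    [0,0,0,0,0,-60,-0.4],
    [0,0,0,0,0,-105,-0.4],
    [0,0,0,0,0,-150,-0.4],
    [0,0,0,0,0,-183,-0.4],
    [0,0,0,0,0,-183,-0.4],
  ],
)

```text
time_s: 22.15
eef_pos: [0.4625, 0.2689, 0.204]
orientation: [0.726, 0.688, 0.005, 0.002]
force: [0.9, -0.3, 0.2]
grip_width: 0.0609
gripper_force: 0.0
```

Call:
move_arm(
  rows=[
    [0,0,-0.13,-40,12,0,-1],
    [0,0,-0.26,-85,25,0,-1],
    [0,0,-0.4,-130,39,0,-1],
    [0,0,-0.54,-175,52,0,-1],
    [0,0,-0.68,-220,66,0,-1],
    [0,0,-0.82,-265,79,0,-1],
    [0,0,-0.96,-310,92,0,-1],
    [0,0,-1.1,-355,106,0,-1],
    [0,0,-1.24,-400,119,0,-1],
    [0,0,-1.38,-445,133,0,-1],
    [0,0,-1.5,-485,145,0,-1],
    [0,0,-1.6,-515,153,0,-1],
    [0,0,-1.624,-527,157,0,-1],
    [0,0,-1.624,-527,157,0,-1],
    [0,0,-1.624,-527,157,0,-1],
    [0,0,-1.624,-527,157,0,-1],
  ],
)

```text
time_s: 23.75
eef_pos: [0.5876, -0.2658, 0.197]
orientation: [-0.0, 1.0, 0.0, -0.0]
force: [0.4, -0.0, 0.5]
grip_width: 0.0875
gripper_force: 0.0
```

```bash
python3 - <<'E'
from h import *
s=state();print(s['time_s'],s['eef_pos'],s['orientation'],s['grip_width'],s['q'])
c=read_camera('top');cv2.imwrite('pics/t8.png',c['frame'])
m=masks(c);k=(c['frame'].max(2)<90)
f=c['frame'][:,:,:].astype(int);d=k[245:325,150:235]
print('dark bbox of torch cols',np.where(k[278:294,150:235].any(0))[0][[0,-1]]+150)
E
```

```text
23.75 [ 0.5876 -0.2658  0.197 ] [-0.0003  1.      0.0004 -0.0004] 0.08745904557350623 [-0.5471  0.2859  1.4967  0.0003  1.3602 -2.1186]
dark bbox of torch cols [150 234]
```

View pics/t8.png

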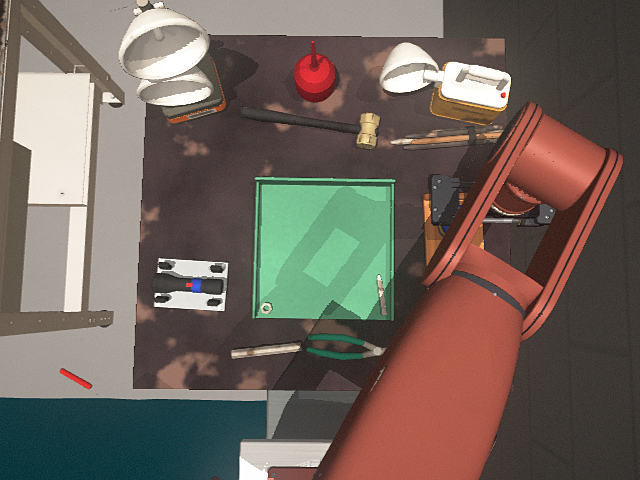

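The torch lies between the posts at about (188,285). I'll check its lengthwise position against the seat more carefully via the blue band.

```bash
python3 - <<'E'
from h import *
a={'frame':cv2.imread('pics/t5.png')};c=read_camera('top');a={**c,**a}
ma=masks(a)['blue'];mb=masks(c)['blue']
rect(a,ma,(300,205,362,230),.03,'band bay');rect(c,mb,(150,270,232,300),.034,'band rest')
print(ray(c,(152,285),.028),ray(c,(224.5,285),.028))
s=cv2.resize(c['frame'][250:320,140:240],None,fx=6,fy=6);cv2.imwrite('pics/c9.png',s)
E
```

```text
band bay rect c [596.6996 -18.3808] size [26.6593 18.2446] ang 0.6 centroid [596.0588 -19.2294] circ [596.2238 -18.5825] 14.8 px [331.9167 217.8112]
band rest rect c [456.9969 250.555 ] size [19.517 27.702] ang 87.3 centroid [456.469 249.698] circ [457.0842 247.9459] 15.3 px [196.0829 285.2998]
[0.4563 0.3391] [0.4579 0.1943]
```

View pics/c9.png

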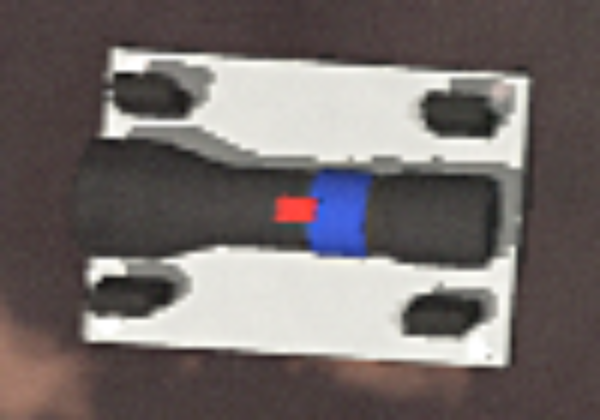

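The ends are at crop x 77 and 500 (mid y ≈ 0.267), so the torch is seated within a few mm. Now the tin goes back.

Call:
move_arm(
  rows=[
    [0,0,0,0,-2,40,-1],
    [0,0,0,0,-2,85,-1],
    [0,0,0,0,-2,125,-1],
    [0,0,0,0,-2,150,-1],
    [0,0,0,0,-2,163,-1],
    [0,0,0,0,-2,168,-1],
    [0,0,0,0,-2,168,-1],
    [0,0,0,0,-2,168,1],
    [0,0,0,0,-2,168,1],
    [0,0,0,0,-2,168,1],
    [0,0,0,0,-2,168,1],
    [0,0,0,0,-2,168,1],
    [0,0,0,0,-2,168,1],
  ],
  squeeze=25,
)

```text
time_s: 25.15
eef_pos: [0.5885, -0.2692, 0.0308]
orientation: [-0.0, 1.0, -0.0, 0.001]
force: [-0.2, 2.6, 6.8]
grip_width: 0.0661
gripper_force: 25.0
```

Call:
move_arm(
  rows=[
    [0,0,0,0,0,-30,1],
    [0,0,0,0,0,-75,1],
    [0,0,0,5,15,-105,1],
    [0,0,0,18,55,-110,1],
    [0,0,0,30,100,-110,1],
    [0,0,0,41,145,-110,1],
    [0,0,0,49,185,-105,1],
    [0,0,0,52,210,-85,1],
    [0,0,0,52,216,-50,1],
    [0,0,0,52,216,-20,1],
    [0,0,0,52,216,-5,1],
    [0,0,0,52,216,3,1],
    [0,0,0,52,216,5,1],
    [0,0,0,52,216,6,1],
    [0,0,0,52,216,7,1],
    [0,0,0,52,216,7,1],
  ],
)

```text
time_s: 26.75
eef_pos: [0.5365, -0.0536, 0.0244]
orientation: [0.0, 1.0, -0.0, 0.0]
force: [-4.8, 0.1, 6.4]
grip_width: 0.0666
gripper_force: 25.0
```

Call:
move_arm(
  rows=[
    [0,0,0,0,0,0,-1],
    [0,0,0,0,0,0,-1],
    [0,0,0,0,0,0,-1],
    [0,0,0,0,0,0,-1],
    [0,0,0,0,0,-20,-1],
    [0,0,0,0,0,-60,-1],
    [0,0,0,0,0,-105,-1],
    [0,0,0,0,0,-150,-1],
    [0,0,0,0,0,-176,-0.7],
    [0,0,0,8,-35,-176,-0.7],
    [0,0,0,18,-80,-176,-0.7],
    [0,0,0,28,-125,-176,-0.7],
    [0,0,0,38,-170,-176,-0.7],
    [0,0,0,46,-205,-176,-0.7],
    [0,0,0,49,-218,-176,-0.7],
    [0,0,0,49,-218,-176,-0.7],
    [0,0,0,49,-218,-176,-0.7],
  ],
)

```text
time_s: 28.45
eef_pos: [0.487, -0.2702, 0.1983]
orientation: [-0.0, 1.0, 0.001, -0.0]
force: [0.4, -0.2, -1.1]
grip_width: 0.0741
gripper_force: 0.0
```

```bash
python3 - <<'E'
from h import *
s=state();print(s['eef_pos'],s['orientation'])
c=read_camera('top');m=masks(c)
rect(c,m['blue'],(328,226,372,268),.064,'tin')
E
```

```text
[ 0.487  -0.2702  0.1983] [-0.0001  1.      0.0005 -0.0001]
tin rect c [533.758  -54.0306] size [62.9308 64.6459] ang 0.7 centroid [533.7915 -53.3332] circ [533.6594 -53.0737] 33.5 px [349.1521 246.9276]
```

Call:
move_arm(
  rows=[
    [0,0,0,-1,-1,40,-0.7],
    [0,0,0,-1,-1,80,-0.7],
    [0,0,0,-1,-1,105,-0.7],
    [0,0,0,-1,-1,120,-0.7],
    [0,0,0,-1,-1,125,-0.7],
    [0,0,0,-1,-1,125,-0.7],
    [0,0,0,-1,-1,125,1],
    [0,0,0,-1,-1,125,1],
    [0,0,0,-1,-1,125,1],
    [0,0,0,-1,-1,125,1],
    [0,0,0,-1,-1,125,1],
    [0,0,0,-1,-1,125,1],
    [0,0,0,-1,-1,125,1],
  ],
  squeeze=25,
)

```text
time_s: 29.8
eef_pos: [0.4884, -0.2724, 0.0743]
orientation: [-0.0, 1.0, -0.0, 0.001]
force: [-0.5, 2.1, 5.3]
grip_width: 0.0495
gripper_force: 25.0
```

Call:
move_arm(
  rows=[
    [0,0,0,0,0,-30,1],
    [0,0,0,0,0,-75,1],
    [0,0,0,0,0,-115,1],
    [0,0,0,-4,30,-125,1],
    [0,0,0,-9,75,-125,1],
    [0,0,0,-14,120,-125,1],
    [0,0,0,-19,165,-125,1],
    [0,0,0,-25,210,-125,1],
    [0,0,0,-30,255,-125,1],
    [0,0,0,-36,290,-125,1],
    [0,0,0,-40,312,-115,1],
    [0,0,0,-40,318,-80,1],
    [0,0,0,-40,318,-45,1],
    [0,0,0,-40,318,-15,1],
    [0,0,0,-40,318,-2,1],
    [0,0,0,-40,318,4,1],
    [0,0,0,-40,318,6,1],
    [0,0,0,-40,318,7,1],
    [0,0,0,-40,318,7,1],
  ],
)

```text
time_s: 31.7
eef_pos: [0.5291, 0.0457, 0.0683]
orientation: [-0.0, 1.0, -0.0, 0.001]
force: [-1.9, 0.3, 3.2]
grip_width: 0.0495
gripper_force: 25.0
```

Call:
move_arm(
  rows=[
    [0,0,0,0,0,0,-0.7],
    [0,0,0,0,0,0,-0.7],
    [0,0,0,0,0,0,-0.7],
    [0,0,0,0,0,0,-0.7],
    [0,0,0,0,0,-20,-0.7],
    [0,0,0,0,0,-60,-0.7],
    [0,0,0,0,0,-105,-0.7],
    [0,0,0,0,0,-132,-1],
    [0,0,0,15,-35,-132,-1],
    [0,0,0,35,-80,-132,-1],
    [0,0,0,53,-123,-132,-1],
    [0,0,0,71,-166,-132,-1],
    [0,0,0,89,-209,-132,-1],
    [0,0,0,107,-252,-132,-1],
    [0,0,0,125,-293,-132,-1],
    [0,0,0,139,-323,-132,-1],
    [0,0,0,139,-323,-132,-1],
    [0,0,0,139,-323,-132,-1],
  ],
)

```text
time_s: 33.5
eef_pos: [0.3885, -0.2774, 0.1984]
orientation: [0.001, 1.0, 0.0, -0.0]
force: [-0.3, 0.9, 0.5]
grip_width: 0.0872
gripper_force: 0.0
```

```bash
python3 - <<'E'
from h import *
s=state();print(s['eef_pos'],s['orientation'])
c=read_camera('top');m=masks(c)
rect(c,m['blue'],(328,226,372,268),.064,'tin')
rect(c,m['white'],(280,228,316,268),.114,'can')
E
```

```text
[ 0.3885 -0.2774  0.1984] [ 0.001   1.      0.0004 -0.    ]
tin rect c [533.758  -54.0306] size [62.9308 64.6459] ang 0.7 centroid [533.8293 -53.3996] circ [534.2913 -52.9123] 33.6 px [349.1862 246.9088]
can rect c [525.7771  46.0027] size [47.8206 47.5395] ang 45.9 centroid [525.9268  46.2335] circ [525.8844  45.9877] 24.6 px [296.8817 247.878 ]
```

Call:
move_arm(
  rows=[
    [0,0,0,-1,0,40,-1],
    [0,0,0,-1,0,80,-1],
    [0,0,0,-1,0,115,-1],
    [0,0,0,-1,0,135,-1],
    [0,0,0,-1,0,144,-1],
    [0,0,0,-1,0,144,-1],
    [0,0,0,-1,0,144,1],
    [0,0,0,-1,0,144,1],
    [0,0,0,-1,0,144,1],
    [0,0,0,-1,0,144,1],
    [0,0,0,-1,0,144,1],
    [0,0,0,-1,0,144,1],
    [0,0,0,-1,0,144,1],
  ],
  squeeze=25,
)

```text
time_s: 34.85
eef_pos: [0.3904, -0.2777, 0.0555]
orientation: [-0.0, 1.0, -0.0, 0.001]
force: [-0.6, 1.5, 6.1]
grip_width: 0.0638
gripper_force: 24.9
```

Call:
move_arm(
  rows=[
    [0,0,0,0,0,-30,1],
    [0,0,0,0,0,-75,1],
    [0,0,0,-4,20,-110,1],
    [0,0,0,-12,60,-120,1],
    [0,0,0,-21,105,-120,1],
    [0,0,0,-30,150,-120,1],
    [0,0,0,-39,195,-120,1],
    [0,0,0,-47,235,-120,1],
    [0,0,0,-51,262,-110,1],
    [0,0,0,-51,271,-85,1],
    [0,0,0,-51,271,-50,1],
    [0,0,0,-51,271,-20,1],
    [0,0,0,-51,271,-4,1],
    [0,0,0,-51,271,3,1],
    [0,0,0,-51,271,6,1],
    [0,0,0,-51,271,7,1],
    [0,0,0,-51,271,7,1],
  ],
)

```text
time_s: 36.55
eef_pos: [0.4398, -0.0057, 0.0492]
orientation: [-0.0, 1.0, 0.0, -0.002]
force: [-11.0, 2.7, 15.3]
grip_width: 0.0636
gripper_force: 24.9
```

Call:
move_arm(
  rows=[
    [0,0,0,0,0,0,-1],
    [0,0,0,0,0,0,-1],
    [0,0,0,0,0,0,-1],
    [0,0,0,0,0,0,-1],
    [0,0,0,0,0,-20,-1],
    [0,0,0,0,0,-60,-1],
    [0,0,0,0,0,-105,-1],
    [0,0,0,0,0,-150,-1],
    [0,0,0,0,-40,-170,-1],
    [0,0,0,0,-90,-170,-1],
    [0,0,0,0,-135,-170,-1],
    [0,0,0,0,-180,-170,-1],
    [0,0,0,0,-225,-170,-1],
    [0,0,0,0,-260,-170,-1],
    [0,0,0,0,-260,-170,-1],
    [0,0,0,0,-260,-170,-1],
  ],
)

```text
time_s: 38.15
eef_pos: [0.4405, -0.2665, 0.2171]
orientation: [0.001, 1.0, 0.001, -0.0]
force: [-0.2, 0.2, 0.5]
grip_width: 0.0869
gripper_force: 0.0
```

```bash
python3 - <<'E'
from h import *
s=state();print(s['eef_pos'],s['dq'])
c=read_camera('top');m=masks(c)
rect(c,m['blue'],(328,226,372,268),.064,'tin')
rect(c,m['white'],(280,228,316,268),.114,'can')
rect(c,m['white'],(303,272,346,318),.089,'carton')
rect(c,m['blue'],(150,270,232,300),.034,'band')
cv2.imwrite('pics/t10.png',c['frame'])
E
```

```text
[ 0.4405 -0.2665  0.2171] [ 0.0344 -0.021   0.0183  0.0019  0.004   0.0031]
tin rect c [533.7581 -54.0378] size [62.9311 64.66  ] ang 0.7 centroid [533.8365 -53.4374] circ [533.7673 -53.2004] 33.7 px [349.2055 246.9054]
can rect c [525.7771  46.0027] size [47.8206 47.5395] ang 45.9 centroid [525.9669  46.1689] circ [525.8844  45.9877] 24.6 px [296.9167 247.857 ]
carton rect c [437.4317  -5.3806] size [60.3533 60.8188] ang 0.6 centroid [437.3447  -5.4083] circ [437.4931  -5.3801] 42.8 px [324. 296.]
band rect c [456.9771 250.1329] size [18.6719 27.702 ] ang 87.3 centroid [456.4348 249.6545] circ [457.0842 247.9459] 15.3 px [196.1042 285.3173]
```

View pics/t10.png

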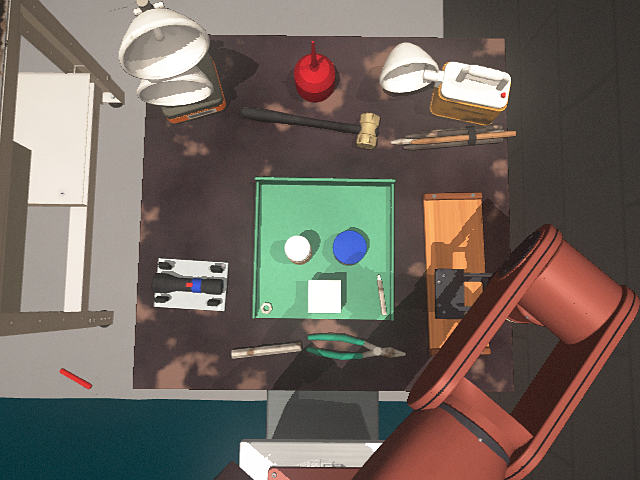

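The can (298,248), tin (350,247) and carton (324,296) are back within about 3 mm of their starts. The torch lies in its rest and the arm is clear.

```bash
python3 -c "
from plant import sign_off;print(sign_off())"
```

```text
the job is handed in; nothing more can be done
None
```

The job is done and handed in at about 38 s: the torch lies in its rest, and the tin, carton and can are back upright in the bay, each measured within about 3 mm of where it stood; sign-off returned no verdict.

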